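Sound a blind bore with a rod depth gauge

ROBOT

A 6-joint arm with a two-finger parallel gripper is mounted at the origin on the work surface. World frame = base frame: x ahead of the robot, y to its left, z up, the work surface at z = 0. Lengths are in mm, angles in rad, forces in N, time in s.
With the tool pointing down it reaches from about 425 to 950 mm from the base axis. Payload 14.7 kg.
Tool frame: the origin (TCP) lies on the front face of the gripper's body, between the roots of the fingers; the fingertips stand 73 mm ahead of it and the grasp point (between the pads) lies 54 mm ahead of it; z points along the fingers, y is the line along which they close (so a half turn about z gives the same grasp; the last joint's range is limited). The gripper opens to 85 mm and grips with 20 to 120 N. Pads are 22 mm wide; open, the fingers measure 114 mm over their backs; the gripper's body (76 mm by 85 mm) begins 54 mm behind the grasp point. The pads swing forward as they close: fully open they stand 13 mm farther back than shut.
Start: joints at [1.192, 0.48, 1.596, -0, 1.065, -0.047], TCP at [211.71, 614.55, 303.897] pointing down, gripper open.
Joint ranges: [-2.75, 2.75], [-0.82, 2.05], [0.23, 2.67], [-1.56, 4.7], [0.09, 2.69], [-2.92, 2.92]. Speed limits (rad/s): [1.89, 1.89, 2.39, 3.01, 3.01, 3.01].

INTERFACE

Orientations are given as a rotation vector (axis times angle).
In Python, from station import bot gives the robot as it stands.
- The arm moves only by the shell command python3 -m jog 'ROWS' [OPENING]. ROWS is JSON, a list that holds one entry, the list of rows, each a list of 4 numbers: the shift along the world's x, y, z in mm, then the turn about the world's z in degrees. A call has 1 to 20 rows; each row shifts and turns the commanded pose from where the row before left it; what a row does not reach is not made up. A row lasts 1/8 s, in which the tool goes at most 62.5 mm and 10.7 degrees, less where a joint would pass 70% of its speed; a pose out of reach is approached as far as the arm can. A call is refused whole if a number of a shift passes 62.5 or a number of a turn 10.7, either way. A call with a gripper value outside its range is refused whole. OPENING is the finger opening in mm, from 0 to 85.4, set as the call begins (- or left out, the last holds). The fingers move at their own pace and stop on an object; the grip force is fixed at half the most. Time passes only in rows, so rows that do not move let the fingers close. It gives the time, the measured TCP pose, the force, the opening and the grip force at its end, in the units of the state.
- bot.sense(): the state, without advancing time (a new reading comes with each control period).
- bot.camera(name): name is "side" or "top"; returns a dict with "image" (420x560x3 uint8, blue, green, red), "K" (3x3 intrinsics, pixels), "dist" ([k1, k2, p1, p2, k3] as OpenCV has them; the pictures are not rectified), "extrinsics" (4x4, takes a point from world to camera coordinates). Camera axes: x right, y down, z forward; pixel columns grow to the right and rows downward; lengths in mm; the calibration is good to about 2 mm. A picture is of the moment at which its call begins. There is no depth.
- bot.finish_job(): hands the job in; it is judged then, once.
The state is a dict: "clock": time; "joints": joint angles; "qd": joint speeds; "joint_torque": joint torques, N m; "tcp_pos": TCP position; "tool_rot": TCP orientation; "force": force on the tool from outside, world axes, zero at the start; "torque": the same for the moment, N m; "finger_gap": opening from 0.0 (shut) to 1.0 (fully open); "gripper_force": force on a finger pad.
Only numpy, scipy, OpenCV 4.12 (cv2) and the standard library are available. Lean on these libraries where they do the work, as an engineer would, in place of code of your own. Each camera call takes 0.05 s, during which the arm holds its last target. There are 200 camera calls.

TASK

Take the depth gauge from the granite surface plate and set its base gently down, flat on the top face of the part clamped in the vice, with the rod over the 10 mm bore in the middle. Push the rod slowly down by its cap until you feel it bottom in the bore, keep it pressed there for a good second with light finger pressure (about 5 to 10 N, never shoving it), then let go. Leave the gauge standing on the part, base flat and rod on the bottom, so that the depth can be read off, and leave the other things alone.

Things in the scene. Friction and masses are not known exactly. Their poses are not given: they have to be found in the camera images.
- depth_gauge: rod depth gauge of plain steel, loose, about 0.45 kg, standing upright on the surface plate: a flat ground base 100 mm long (its x) by 24 mm wide (its y), 12 mm high (17 mm over the middle 56 mm), a boss standing in the middle and an upright rod through the boss. Origin: centre of the base's underside, on the rod's axis; z up
- boss_top (a point): centre of the top of the gauge's boss, 42 mm above the underside, on the rod's axis. The boss is 28 mm along the gauge's x by 20 mm along its y and 25 mm tall above the base, and can be gripped across either. A slack lock screw 12 mm in diameter stands out 12 mm from its -x side, 12 mm below its top
- gauge_rod (a joint): how far the rod has been pushed down through the base, m: 0 fully up (the start; a stop keeps it from being pulled out), 0.0305 at most. It slides with a steady friction of about 1.5 N, more than its own weight, and stays where it is left
- rod_tip (a point): centre of the rod's flat lower end, on the axis; the rod is 6 mm in diameter. With the joint at 0 it lies 0.5 mm inside the base's underside; it comes out of the underside as the rod is pushed down
- cap_top (a point): centre of the flat top of the rod's round push cap (18 mm in diameter, 7 mm thick, on the rod's axis). 80 mm above the base's underside when the joint is 0, lower by the joint value as the rod goes down
- workpiece: aluminium block, fixed in the vice: 50 mm (its x) by 80 mm (its y, along the jaws) by 48 mm high. Origin: centre of its underside; z up. Its flat top face is 100 mm above the bench and stands 12 mm proud of the jaws. One round blind bore in the middle of the top; the four 5 mm marks near the corners are tapped holes and are not wanted
- bore_mouth (a point): centre of the bore's mouth, level with the block's top face. The bore is upright, 10 mm in diameter, with a flat floor; its depth differs from part to part, somewhere from 14 to 28 mm, and is not given: it has to be felt
- vice: machine vice bolted to the bench (fixed), jaws 100 mm wide, bed 220 mm long; origin: centre of its jaws' gap on its underside; the bed runs from 140 mm on its -x side to 80 mm on its +x side, and the screw with its 130 mm cross bar points to -x and reaches 170 mm. Highest point of the vice: 88 mm above the bench
- surface_plate: dark granite surface plate, fixed, 240 mm (its x) by 200 mm (its y); origin: centre of its underside; its top is 52 mm above the bench
- gauge_block: bystander: small steel gauge block 35 x 9 x 30 mm high, loose, standing on the surface plate
- tape_measure: bystander: yellow tape measure 66 x 34 x 58 mm high, loose, on the bench beyond the work
- oil_bottle: bystander: white oil bottle, 52 mm in diameter, 130 mm high, loose, on the bench beyond the work

How it is judged:
By the outcome, as a careful person would: the job done as asked, in the order asked, and still so for the second after the job is handed in, with the robot touching nothing.
It also fails if it takes over 64 s, if anything falls off the work surface, if the arm or the gripper's body presses on something with over 40 N, if the wrist force passes 120 N, or if a joint passes its speed limit or range.

## Working session

There is one attempt and no reset: what is moved stays moved. The work goes in short steps, Python scripts to look and compute and a shell command to move; the robot and the scene stay as the last step left them, time stands still between calls to the robot, and variables do not carry over. Pictures are saved under pics/ and viewed, at most 10 in all, crops included, and the job is handed in when it is done.

```bash
mkdir -p pics
python3 - <<'E'
from station import bot
import cv2,pickle
d={}
for n in("top","side"):
    c=bot.camera(n);d[n]=c;cv2.imwrite(f"pics/{n}0.png",c["image"]);print(n,c["K"],c["dist"],c["extrinsics"])
pickle.dump(d,open("cams.pkl","wb"));print(bot.sense())
E
```

```text
top [[422.55615978   0.         280.60331627]
 [  0.         422.55615978 206.57546847]
 [  0.           0.           1.        ]] [-0.12893305  0.          0.          0.          0.        ] [[-1.74313326e-02 -9.99477984e-01 -2.72012355e-02  1.13917335e+01]
 [-9.90136686e-01  2.10381959e-02 -1.38516202e-01  6.45663546e+02]
 [ 1.39016159e-01  2.45184192e-02 -9.89986543e-01  8.89426639e+02]
 [ 0.00000000e+00  0.00000000e+00  0.00000000e+00  1.00000000e+00]]
side [[527.55619894   0.         289.51298194]
 [  0.         527.55619894 207.65679198]
 [  0.           0.           1.        ]] [-0.09100553  0.          0.          0.          0.        ] [[-9.00530412e-01 -4.34637220e-01 -1.16389404e-02  5.63499336e+02]
 [-3.06533996e-01  6.53641014e-01 -6.91946771e-01  2.85164288e+02]
 [ 3.08353510e-01 -6.19551380e-01 -7.21854695e-01  8.23515196e+02]
 [ 0.00000000e+00  0.00000000e+00  0.00000000e+00  1.00000000e+00]]
{'clock': 0.1, 'joints': array([ 1.19240408e+00,  4.80746566e-01,  1.59680804e+00, -1.29159463e-06,
        1.06509799e+00, -4.66126020e-02]), 'qd': array([-8.42670180e-04, -2.19367375e-03, -3.40863717e-03, -2.34329463e-03,
       -7.33870748e-04, -6.78126518e-05]), 'joint_torque': array([ 1.92570973e-03, -9.52247071e+01, -4.31035638e+01, -1.39199329e-05,
        5.28476201e-03,  3.76390699e-05]), 'tcp_pos': array([211.6035773 , 614.28753046, 303.35221797]), 'tool_rot': array([-5.18733437e-01, -3.09824463e+00,  1.62774886e-03]), 'force': array([ 0.61616274, -0.16401974,  0.34049506]), 'torque': array([ 0.02279473, -0.01684093, -0.02923191]), 'gripper_force': 0.0, 'finger_gap': 0.9966743069055731}
```

View pics/top0.png

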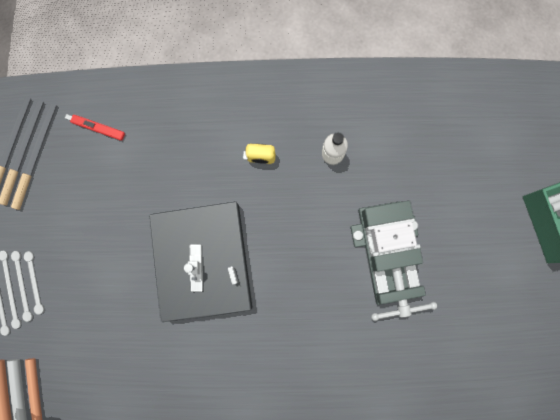

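View pics/side0.png

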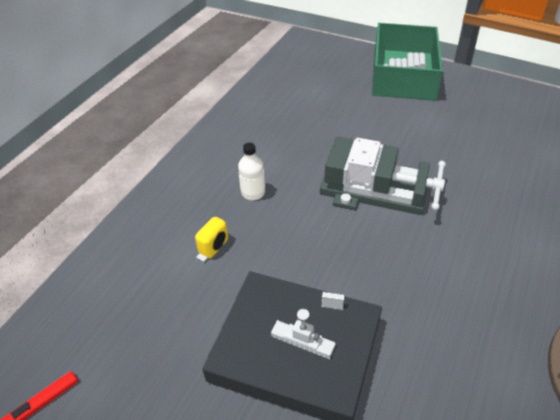

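The top view shows the gauge on the plate (base about (196,268), cap about (188,268)), the gauge block at (233,276), the part at (395,237), and the bottle and tape beyond. In the side view the gauge is at (303,335) and the part's top at (365,152). Next I'll zoom in on the gauge and the part.

Run:
```python
import pickle,cv2,numpy as np
d=pickle.load(open("cams.pkl","rb"))
t=d["top"]["image"];s=d["side"]["image"]
f=lambda i,u,v,w,h:cv2.resize(i[v:v+h,u:u+w],(400,300),interpolation=cv2.INTER_CUBIC)
# each crop 64x48 or 80x60
a=f(t,160,235,80,60);b=f(t,360,205,80,60);c=f(s,265,295,80,60);e=f(s,325,130,80,60)
cv2.imwrite("pics/crop.png",np.vstack([np.hstack([a,b]),np.hstack([c,e])]))
```

```text
(no output)
```

View pics/crop.png

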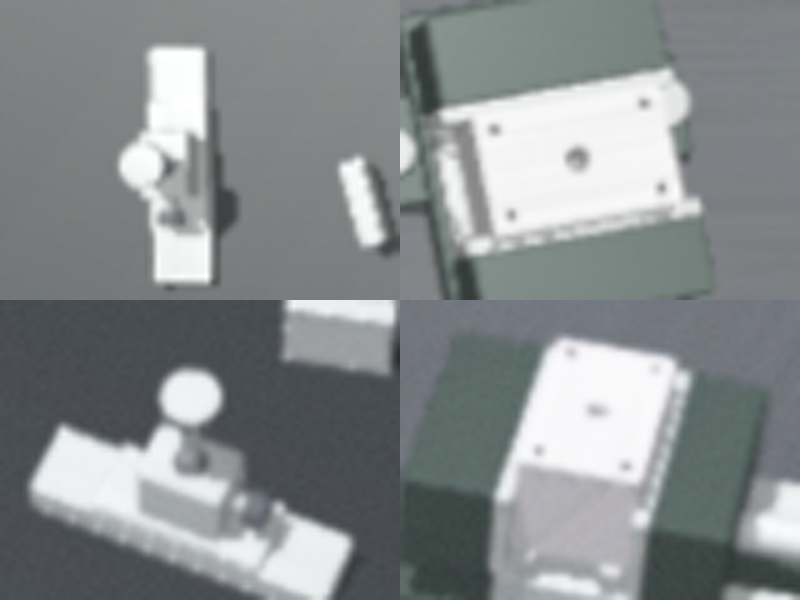

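```bash
cat > h.py <<'E'
import pickle,cv2,numpy as np
from scipy.spatial.transform import Rotation as R
def ray(c,p):
    p=cv2.undistortPoints(np.float64(p).reshape(-1,1,2),c["K"],np.float64(c["dist"])).reshape(-1,2)
    E=c["extrinsics"];d=np.c_[p,np.ones(len(p))]@E[:3,:3]
    return -E[:3,:3].T@E[:3,3],d
def plane(c,p,z):
    o,d=ray(c,p);return (o+d*((z-o[2])/d[:,2])[:,None])
def tri(c1,p1,c2,p2):
    o1,d1=ray(c1,p1);o2,d2=ray(c2,p2);out=[]
    for a,b in zip(d1,d2):
        t=np.linalg.lstsq(np.c_[a,-b],o2-o1,rcond=None)[0];out.append((o1+a*t[0]+o2+b*t[1])/2)
    return np.array(out)
def cr(p,u,v,s=5): return (np.float64(p)+.5)/s-.5+[u,v]
E
python3 - <<'E'
from h import *
from station import bot
d=pickle.load(open("cams.pkl","rb"));t,s=d["top"],d["side"]
np.set_printoptions(precision=1,suppress=True)
# auto: dark hole centroids on the white top (bore + tapped) refined near seen points
capT=cr([[143,166]],160,235);capS=cr([[191,97]],265,295)
print("cap",tri(t,capT,s,capS),plane(t,capT,132),plane(s,capS,132))
hT=cr([[94,129],[244,103],[261,188],[111,215],[178,158]],360,205)
hS=cr([[172,53],[139,150],[227,166],[255,70],[197,111]],325,130)
for n,c,h in(("T",t,hT),("S",s,hS)):
    P=plane(c,h,100);print(n,P[:,:2],"mean4",P[:4].mean(0))
print("tri",tri(t,hT[4:],s,hS[4:]))
b=plane(t,cr([[148,48],[207,48],[213,283],[155,283]],160,235),64)
print("base",b[:,:2],b.mean(0))
print("side base",plane(s,cr([[65,128],[352,240],[322,297],[35,190]],265,295),64)[:,:2])
print("block",plane(t,cr([[340,160],[355,155],[385,238],[368,248]],160,235),82)[:,:2])
m=R.from_rotvec(bot.sense()["tool_rot"]).as_matrix();print(m)
E
```

```text
cap [[514.1 183.3 131.3]] [[514.3 183.1 132. ]] [[513.7 183.6 132. ]]
T [[ 584.1 -203.7]
 [ 593.4 -267.1]
 [ 558.  -272.3]
 [ 548.4 -209.1]
 [ 571.2 -238.2]] mean4 [ 571.  -238.1  100. ]
S [[ 592.6 -268.4]
 [ 582.9 -204.8]
 [ 547.6 -210.7]
 [ 557.4 -272.7]
 [ 570.2 -237.5]] mean4 [ 570.1 -239.1  100. ]
tri [[ 570.9 -238.5   99. ]]
base [[565.  198.1]
 [564.6 172.1]
 [464.  169.3]
 [464.1 194.5]] [514.4 183.5  64. ]
side base [[563.  172.2]
 [464.2 170.2]
 [465.  192.3]
 [561.4 196.6]]
block [[515.8 111.5]
 [517.8 105.1]
 [483.1  92.7]
 [479.   99.9]]
[[-0.9  0.3 -0. ]
 [ 0.3  0.9 -0. ]
 [ 0.  -0.  -1. ]]
```

```bash
python3 -m jog '[[[25.2,-35.9,0,1.7],[25.2,-35.9,0,1.7],[25.2,-35.9,0,1.7],[25.2,-35.9,0,1.7],[25.2,-35.9,0,1.7],[25.2,-35.9,0,1.7],[25.2,-35.9,0,1.7],[25.2,-35.9,0,1.7],[25.2,-35.9,0,1.7],[25.2,-35.9,0,1.7],[25.2,-35.9,0,1.7],[25.2,-36.3,0,2],[0,0,-20,0],[0,0,-20,0],[0,0,0,0],[0,0,0,0]]]' 55
python3 - <<'E'
from h import *
from station import bot
m=R.from_rotvec(bot.sense()["tool_rot"]).as_matrix();print(m.round(3))
E
```

```text
clock: 2.1
tcp_pos: [514.3, 183.5, 264.4]
tool_rot: [-0.047, 3.141, 0.0]
force: [-0.6, 0.2, 0.7]
finger_gap: 0.641
gripper_force: 0.0
[[-1.   -0.03  0.  ]
 [-0.03  1.    0.  ]
 [-0.    0.   -1.  ]]
```

```bash
python3 -m jog '[[[0,0,-15,0],[0,0,-15,0],[0,0,-15,0],[0,0,-15,0],[0,0,-15,0],[0,0,-15,0],[0,0,-12,0],[0,0,-10,0],[0,0,-6,0],[0,0,0,0],[0,0,0,0]]]'
python3 - <<'E'
from station import bot
import cv2
cv2.imwrite("pics/s1.png",bot.camera("side")["image"][200:420,160:460].repeat(2,0).repeat(2,1))
E
```

```text
clock: 3.48
tcp_pos: [514.3, 183.4, 146.3]
tool_rot: [-0.046, 3.141, 0.0]
force: [0.7, 0.0, 0.2]
finger_gap: 0.643
gripper_force: 0.0
```

View pics/s1.png

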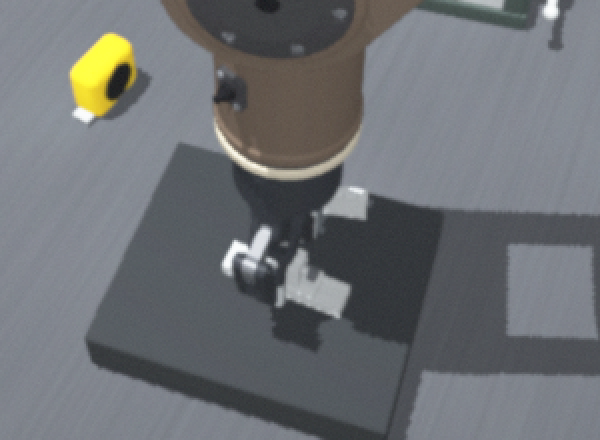

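The fingers straddle the boss (about (270,260) in the picture) and clear the base. Closing.

```bash
python3 -m jog '[[[0,0,-1,0],[0,0,0,0],[0,0,0,0],[0,0,0,0],[0,0,0,0],[0,0,0,0],[0,0,0,0],[0,0,0,0]]]' 5; python3 -m jog '[[[0,0,2,0],[0,0,2,0],[0,0,4,0],[0,0,8,0],[0,0,0,0],[0,0,0,0]]]'
```

```text
clock: 4.53
tcp_pos: [514.2, 183.2, 145.2]
tool_rot: [-0.046, 3.141, -0.0]
force: [-0.4, -1.2, 5.2]
finger_gap: 0.22
gripper_force: 59.1
clock: 5.28
tcp_pos: [514.1, 183.4, 161.0]
tool_rot: [-0.046, 3.141, 0.0]
force: [0.7, 1.0, -5.5]
finger_gap: 0.221
gripper_force: 58.9
```

```bash
python3 -m jog '[[[0,0,15,0],[0,0,25,0],[2.5,-19,20,0],[5,-38,10,0.7],[5,-38,0,0.7],[5,-38,0,0.7],[5,-38,0,0.7],[5,-38,0,0.7],[5,-38,0,0.7],[5,-38,0,0.7],[5,-38,0,0.7],[5,-38,0,0.7],[5,-38,0,0.7],[4,-23,0,0.6],[0,0,0,0],[0,0,0,0],[0,0,0,0]]]'
python3 - <<'E'
from station import bot
import cv2,numpy as np,pickle
d={n:bot.camera(n) for n in("top","side")};pickle.dump(d,open("cams2.pkl","wb"))
a=cv2.resize(d["top"]["image"][180:300,320:480],(400,300),interpolation=2);b=cv2.resize(d["side"]["image"][90:210,280:440],(400,300),interpolation=2)
cv2.imwrite("pics/p2.png",np.hstack([a,b]))
E
```

```text
clock: 7.4
tcp_pos: [570.5, -237.8, 231.1]
tool_rot: [0.255, -3.131, -0.0]
force: [0.6, -0.2, -4.6]
finger_gap: 0.222
gripper_force: 59.5
```

View pics/p2.png

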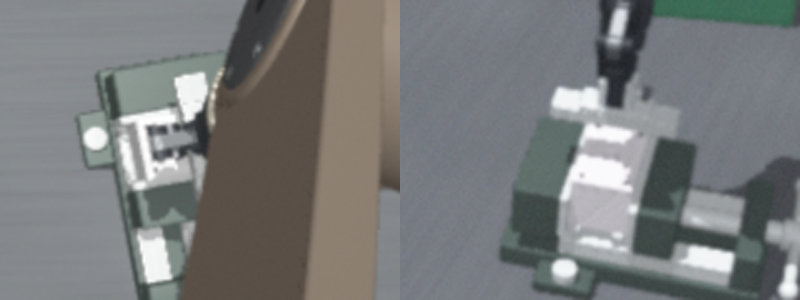

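The gauge hangs level over the part, with the base in the side crop running from about (555,100) to (675,125). Lowering it, slowly at the end.

```bash
python3 -m jog '[[[0,-0.4,-7,0],[0,0,-8,0],[0,0,-8,0],[0,0,-6,0],[0,0,-3,0],[0,0,-2,0],[0,0,-1,0],[0,0,-0.5,0],[0,0,0,0],[0,0,0,0],[0,0,0,0]]]'; python3 -m jog '[[[0,0,-0.4,0],[0,0,-0.4,0],[0,0,-0.4,0],[0,0,0,0],[0,0,0,0]]]'
```

```text
clock: 8.88
tcp_pos: [570.7, -239.0, 195.5]
tool_rot: [-0.254, 3.131, -0.0]
force: [-0.0, 0.1, -4.2]
finger_gap: 0.22
gripper_force: 59.6
clock: 9.5
tcp_pos: [570.6, -239.0, 194.2]
tool_rot: [0.254, -3.131, -0.0]
force: [-0.0, -0.5, -5.5]
finger_gap: 0.214
gripper_force: 59.6
```

```bash
python3 -m jog '[[[0,0.5,-0.3,0],[0,0,-0.2,0],[0,0,-0.2,0],[0,0,0,0],[0,0,0,0]]]';python3 -m jog '[[[0,0,-0.2,0],[0,0,-0.2,0],[0,0,0,0],[0,0,0,0]]]'
```

```text
clock: 10.12
tcp_pos: [570.6, -238.5, 193.5]
tool_rot: [-0.254, 3.131, 0.0]
force: [0.0, -0.0, -4.7]
finger_gap: 0.217
gripper_force: 59.6
clock: 10.62
tcp_pos: [570.6, -238.6, 193.2]
tool_rot: [-0.254, 3.131, -0.0]
force: [-0.8, -0.2, -0.7]
finger_gap: 0.221
gripper_force: 60.1
```

```bash
python3 -m jog '[[[0,0,-0.2,0],[0,0,0,0],[0,0,0,0]]]';python3 -m jog '[[[0,0,0,0],[0,0,0,0],[0,0,0,0],[0,0,0,0],[0,0,0,0],[0,0,0,0]]]' 45;python3 -m jog '[[[0,0,5,0],[0,0,10,0],[0,0,20,0],[0,0,25,0],[0,0,25,0],[0,0,20,0],[-20,20,0,0],[-40,40,0,0],[-40,40,0,0],[-40,40,0,0],[-40,40,0,0],[0,0,0,0],[0,0,0,0]]]' 45
python3 - <<'E'
from station import bot
import cv2,numpy as np,pickle
d={n:bot.camera(n) for n in("top","side")};pickle.dump(d,open("cams3.pkl","wb"))
a=cv2.resize(d["top"]["image"][200:275,340:440],(400,300),interpolation=2);b=cv2.resize(d["side"]["image"][110:185,310:410],(400,300),interpolation=2)
cv2.imwrite("pics/p3.png",np.hstack([a,b]))
E
```

```text
clock: 11.0
tcp_pos: [570.7, -238.6, 193.2]
tool_rot: [-0.254, 3.131, -0.0]
force: [-2.9, 0.1, 4.6]
finger_gap: 0.22
gripper_force: 60.9
clock: 11.75
tcp_pos: [570.6, -238.6, 192.9]
tool_rot: [-0.254, 3.131, -0.0]
force: [-1.1, 0.3, 0.4]
finger_gap: 0.529
gripper_force: 0.0
clock: 13.38
tcp_pos: [391.3, -58.6, 298.8]
tool_rot: [-0.255, 3.129, -0.001]
force: [0.3, 0.1, 0.3]
finger_gap: 0.527
gripper_force: 0.0
```

View pics/p3.png

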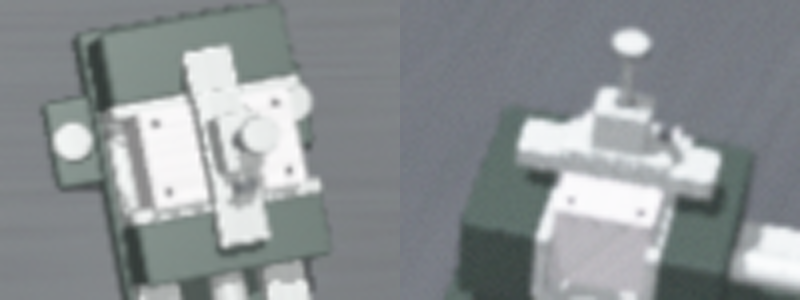

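The gauge stands on the part, with the cap at crop pixel (259,135) in the top view and (231,43) in the side view. Checking its offset from the bore.

Run:
```python
from h import *
d=pickle.load(open("cams3.pkl","rb"));t,s=d["top"],d["side"]
np.set_printoptions(precision=1,suppress=True)
a,b=cr([[259,135]],340,200,4),cr([[231,43]],310,110,4)
print(tri(t,a,s,b),plane(t,a,180),plane(s,b,180))
B=plane(t,cr([[184,55],[229,47],[270,236],[223,247]],340,200,4),112);print(B[:,:2],B.mean(0))
```

```text
[[ 570.6 -236.3  180.1]] [[ 571.  -236.2  180. ]] [[ 570.3 -236.6  180. ]]
[[ 617.7 -217.8]
 [ 621.3 -241.4]
 [ 524.3 -257.5]
 [ 519.5 -233.1]] [ 570.7 -237.5  112. ]
```

Run:
```python
from h import *
np.set_printoptions(precision=2,suppress=True)
def cen(c,u,v,r,bright):
    g=cv2.cvtColor(c["image"],6).astype(float)[v-r:v+r+1,u-r:u+r+1]
    w=(g-np.median(g))if bright else(np.median(g)-g); w[w<0.4*w.max()]=0
    n,l,st,_=cv2.connectedComponentsWithStats((w>0).astype(np.uint8));k=l[np.unravel_index(w.argmax(),w.shape)];w*=l==k
    y,x=np.mgrid[v-r:v+r+1,u-r:u+r+1];return np.array([[(w*x).sum()/w.sum(),(w*y).sum()/w.sum()]]),st[k,4]
d0=pickle.load(open("cams.pkl","rb"));d3=pickle.load(open("cams3.pkl","rb"))
for nm,c,u,v,r,br,z in(("boreT",d0["top"],395,236,4,0,100),("boreS",d0["side"],364,152,4,0,100),("cap0S",d0["side"],303,313,8,1,132),("cap3S",d3["side"],367,120,8,1,180)):
    p,n=cen(c,u,v,r,br);print(nm,p,n,plane(c,p,z))
c=d3["top"]["image"];print(cv2.cvtColor(c,6)[226:242,396:414])
```

```text
boreT [[395.08 236.06]] 18 [[ 571.53 -237.93  100.  ]]
boreS [[363.78 151.58]] 9 [[ 570.82 -238.01  100.  ]]
cap0S [[302.63 313.98]] 102 [[513.95 183.7  132.  ]]
cap3S [[367.25 120.1 ]] 50 [[ 570.84 -237.33  180.  ]]
[[237 235 234 235 231 222 239 245 245 245 243 228 196 205 232 242 241 234]
 [233 230 232 235 235 225 220 235 238 242 243 241 240 241 243 244 242 236]
 [221 219 227 233 239 232 227 225 224 239 242 243 244 245 245 245 243 237]
 [236 238 238 237 233 222 212 208 213 227 233 237 242 244 245 245 244 232]
 [237 237 238 235 224 206 223 231 232 234 233 234 236 242 246 246 244 217]
 [237 237 235 226 207 213 233 236 236 235 234 233 230 237 245 247 244 219]
 [236 234 222 190 193 232 238 237 235 234 234 233 233 235 241 245 244 232]
 [235 228 188 148 181 232 238 237 236 235 235 234 233 236 241 246 246 242]
 [233 220 154 126 171 227 238 238 236 235 234 233 233 236 243 247 248 244]
 [230 210 142 111 148 205 234 237 236 235 234 233 231 238 246 248 248 245]
 [229 224 165 126 124 173 220 232 234 233 232 229 227 238 247 247 248 245]
 [226 231 210 177 132 140 172 205 217 219 223 226 234 243 247 247 247 247]
 [219 233 229 208 168 165 156 158 167 185 212 233 244 246 247 247 247 247]
 [206 232 229 202 176 173 171 167 169 189 225 244 247 247 246 246 246 246]
 [186 231 233 220 181 175 172 170 171 190 226 244 246 246 245 243 238 242]
 [170 225 229 216 182 171 167 169 175 203 234 244 245 245 243 226 207 234]]
```

The side view puts the cap within about 0.7 mm of the bore axis, inside the 2 mm clearance. I'll shut the fingers and go back over the cap.

```bash
python3 -m jog '[[[20,-20,0,0],[35,-35,0,0],[35,-35,0,0],[35,-35,0,0],[35,-35,0,0],[19.4,-19,0,0],[0,0,-10,0],[0,0,-10,0],[0,0,-10,0],[0,0,-6,0],[0,0,-3,0],[0,0,0,0],[0,0,0,0],[0,0,0,0]]]' 0;python3 -m jog '[[[0,0,-1.5,0],[0,0,-1,0],[0,0,-1,0],[0,0,-0.5,0],[0,0,0,0]]]'
```

```text
clock: 15.22
tcp_pos: [570.1, -237.6, 259.2]
tool_rot: [-0.254, 3.131, -0.0]
force: [-0.0, 1.0, -0.4]
finger_gap: 0.002
gripper_force: 0.0
clock: 15.85
tcp_pos: [570.0, -237.5, 254.8]
tool_rot: [0.254, -3.131, -0.0]
force: [0.3, -0.2, 0.5]
finger_gap: 0.001
gripper_force: 0.0
```

```bash
python3 -m jog '[[[0.6,0,-0.5,0],[0,0,-0.5,0],[0,0,-0.5,0],[0,0,-0.5,0],[0,0,0,0]]]';python3 -m jog '[[[0,0,-0.5,0],[0,0,-0.5,0],[0,0,-0.5,0],[0,0,0,0]]]'
```

```text
clock: 16.48
tcp_pos: [570.6, -237.5, 252.8]
tool_rot: [0.254, -3.131, -0.0]
force: [0.2, -0.9, -0.2]
finger_gap: -0.001
gripper_force: 0.0
clock: 16.98
tcp_pos: [570.6, -237.6, 251.4]
tool_rot: [0.254, -3.131, 0.0]
force: [0.3, -0.2, -0.2]
finger_gap: 0.005
gripper_force: 0.1
```

```bash
python3 -m jog '[[[0,0,-0.5,0],[0,0,-0.5,0],[0,0,-0.5,0],[0,0,-0.5,0],[0,0,0,0]]]'
```

```text
clock: 17.6
tcp_pos: [570.6, -237.6, 249.3]
tool_rot: [0.254, -3.131, -0.0]
force: [-0.7, 0.8, 0.0]
finger_gap: -0.001
gripper_force: 0.0
```

```bash
python3 -m jog '[[[0,0,-1,0],[0,0,-1,0],[0,0,-1,0]]]';python3 -m jog '[[[0,0,-1,0],[0,0,-1,0]]]'; python3 -m jog '[[[0,0,-1,0],[0,0,-1,0]]]'
python3 - <<'E'
from station import bot
import cv2
c=bot.camera("side")["image"];cv2.imwrite("pics/p4.png",cv2.resize(c[100:190,310:430],(720,540),interpolation=2))
E
```

```text
clock: 17.98
tcp_pos: [570.6, -237.6, 246.3]
tool_rot: [0.254, -3.131, -0.0]
force: [0.2, -0.3, 0.2]
finger_gap: -0.0
gripper_force: 0.5
clock: 18.23
tcp_pos: [570.6, -237.5, 244.3]
tool_rot: [0.254, -3.131, -0.0]
force: [-0.9, -0.1, 1.0]
finger_gap: -0.002
gripper_force: 0.5
clock: 18.48
tcp_pos: [570.6, -237.5, 242.3]
tool_rot: [-0.254, 3.131, -0.0]
force: [-0.3, 0.8, 0.6]
finger_gap: 0.002
gripper_force: 0.5
```

View pics/p4.png

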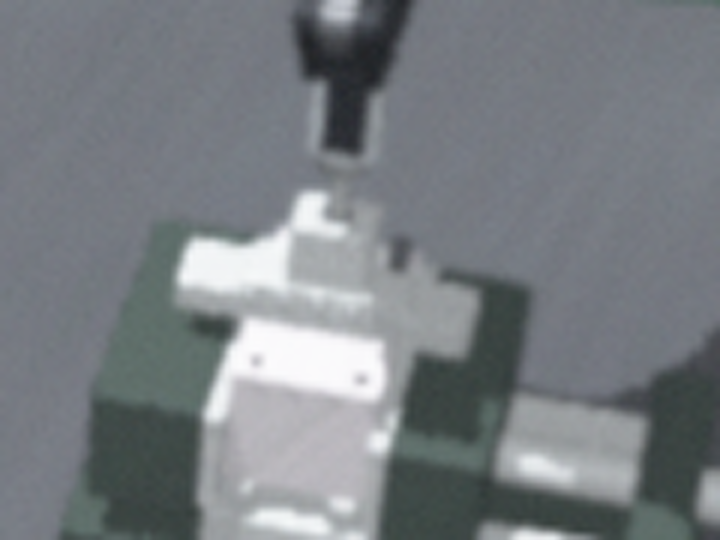

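The side view shows the fingers on the cap (340,160). The rod has gone in about 10.7 mm with only friction against it, so the tip is inside the bore. From here I'll take quarter-millimetre rows and stop on force.

```bash
cat > ck.py <<'E'
import sys
from station import bot
s=bot.sense();f=s["force"][2];print(round(s["clock"],2),round(s["tcp_pos"][2],2),round(f,1));sys.exit(f>3.5)
E
j(){ :; }; python3 -m jog '[[[0,0,-1,0],[0,0,-1,0],[0,0,-0.5,0]]]' >/dev/null; python3 ck.py &&
python3 -m jog '[[[0,0,-0.25,0]]]' >/dev/null && python3 ck.py &&
python3 -m jog '[[[0,0,-0.25,0]]]' >/dev/null && python3 ck.py &&
python3 -m jog '[[[0,0,-0.25,0]]]' >/dev/null && python3 ck.py &&
python3 -m jog '[[[0,0,-0.25,0]]]' >/dev/null && python3 ck.py &&
python3 -m jog '[[[0,0,-0.25,0]]]' >/dev/null && python3 ck.py &&
python3 -m jog '[[[0,0,-0.25,0]]]' >/dev/null && python3 ck.py &&
python3 -m jog '[[[0,0,-0.25,0]]]' >/dev/null && python3 ck.py &&
python3 -m jog '[[[0,0,-0.25,0]]]' >/dev/null && python3 ck.py &&
python3 -m jog '[[[0,0,-0.25,0]]]' >/dev/null && python3 ck.py &&
python3 -m jog '[[[0,0,-0.25,0]]]' >/dev/null && python3 ck.py &&
python3 -m jog '[[[0,0,-0.25,0]]]' >/dev/null && python3 ck.py &&
python3 -m jog '[[[0,0,-0.25,0]]]' >/dev/null && python3 ck.py &&
python3 -m jog '[[[0,0,-0.25,0]]]' >/dev/null && python3 ck.py &&
python3 -m jog '[[[0,0,-0.25,0]]]' >/dev/null && python3 ck.py &&
python3 -m jog '[[[0,0,-0.25,0]]]' >/dev/null && python3 ck.py &&
python3 -m jog '[[[0,0,-0.25,0]]]' >/dev/null && python3 ck.py
```

```text
18.9 239.79 1.0False
```

```bash
sed -i 's/sys.exit(f>3.5)/sys.exit(int(f>3.5))/' ck.py
python3 -m jog '[[[0,0,-0.25,0]]]' >/dev/null && python3 ck.py &&
python3 -m jog '[[[0,0,-0.25,0]]]' >/dev/null && python3 ck.py &&
python3 -m jog '[[[0,0,-0.25,0]]]' >/dev/null && python3 ck.py &&
python3 -m jog '[[[0,0,-0.25,0]]]' >/dev/null && python3 ck.py &&
python3 -m jog '[[[0,0,-0.25,0]]]' >/dev/null && python3 ck.py &&
python3 -m jog '[[[0,0,-0.25,0]]]' >/dev/null && python3 ck.py &&
python3 -m jog '[[[0,0,-0.25,0]]]' >/dev/null && python3 ck.py &&
python3 -m jog '[[[0,0,-0.25,0]]]' >/dev/null && python3 ck.py &&
python3 -m jog '[[[0,0,-0.25,0]]]' >/dev/null && python3 ck.py &&
python3 -m jog '[[[0,0,-0.25,0]]]' >/dev/null && python3 ck.py &&
python3 -m jog '[[[0,0,-0.25,0]]]' >/dev/null && python3 ck.py &&
python3 -m jog '[[[0,0,-0.25,0]]]' >/dev/null && python3 ck.py &&
python3 -m jog '[[[0,0,-0.25,0]]]' >/dev/null && python3 ck.py &&
python3 -m jog '[[[0,0,-0.25,0]]]' >/dev/null && python3 ck.py &&
python3 -m jog '[[[0,0,-0.25,0]]]' >/dev/null && python3 ck.py &&
python3 -m jog '[[[0,0,-0.25,0]]]' >/dev/null && python3 ck.py &&
python3 -m jog '[[[0,0,-0.25,0]]]' >/dev/null && python3 ck.py &&
python3 -m jog '[[[0,0,-0.25,0]]]' >/dev/null && python3 ck.py &&
python3 -m jog '[[[0,0,-0.25,0]]]' >/dev/null && python3 ck.py &&
python3 -m jog '[[[0,0,-0.25,0]]]' >/dev/null && python3 ck.py
```

```text
19.02 239.59 1.0
19.15 239.39 0.9
19.27 239.14 0.9
19.4 238.89 0.8
19.52 238.63 1.5
19.65 238.38 0.7
19.77 238.11 0.8
19.9 237.87 0.3
20.02 237.64 0.7
20.15 237.38 0.2
20.27 237.14 1.0
20.4 236.87 1.5
20.52 236.66 0.8
20.65 236.4 1.1
20.77 236.13 1.6
20.9 235.91 0.6
21.02 235.6 1.3
21.15 235.39 1.4
21.27 235.13 0.3
21.4 234.89 1.9
```

```bash
python3 -m jog '[[[0,0,-0.25,0]]]' >/dev/null && python3 ck.py &&
python3 -m jog '[[[0,0,-0.25,0]]]' >/dev/null && python3 ck.py &&
python3 -m jog '[[[0,0,-0.25,0]]]' >/dev/null && python3 ck.py &&
python3 -m jog '[[[0,0,-0.25,0]]]' >/dev/null && python3 ck.py &&
python3 -m jog '[[[0,0,-0.25,0]]]' >/dev/null && python3 ck.py &&
python3 -m jog '[[[0,0,-0.25,0]]]' >/dev/null && python3 ck.py &&
python3 -m jog '[[[0,0,-0.25,0]]]' >/dev/null && python3 ck.py &&
python3 -m jog '[[[0,0,-0.25,0]]]' >/dev/null && python3 ck.py &&
python3 -m jog '[[[0,0,-0.25,0]]]' >/dev/null && python3 ck.py &&
python3 -m jog '[[[0,0,-0.25,0]]]' >/dev/null && python3 ck.py &&
python3 -m jog '[[[0,0,-0.25,0]]]' >/dev/null && python3 ck.py &&
python3 -m jog '[[[0,0,-0.25,0]]]' >/dev/null && python3 ck.py &&
python3 -m jog '[[[0,0,-0.25,0]]]' >/dev/null && python3 ck.py &&
python3 -m jog '[[[0,0,-0.25,0]]]' >/dev/null && python3 ck.py &&
python3 -m jog '[[[0,0,-0.25,0]]]' >/dev/null && python3 ck.py &&
python3 -m jog '[[[0,0,-0.25,0]]]' >/dev/null && python3 ck.py &&
python3 -m jog '[[[0,0,-0.25,0]]]' >/dev/null && python3 ck.py &&
python3 -m jog '[[[0,0,-0.25,0]]]' >/dev/null && python3 ck.py &&
python3 -m jog '[[[0,0,-0.25,0]]]' >/dev/null && python3 ck.py &&
python3 -m jog '[[[0,0,-0.25,0]]]' >/dev/null && python3 ck.py &&
python3 -m jog '[[[0,0,-0.25,0]]]' >/dev/null && python3 ck.py &&
python3 -m jog '[[[0,0,-0.25,0]]]' >/dev/null && python3 ck.py &&
python3 -m jog '[[[0,0,-0.25,0]]]' >/dev/null && python3 ck.py &&
python3 -m jog '[[[0,0,-0.25,0]]]' >/dev/null && python3 ck.py
```

```text
21.52 234.63 1.3
21.65 234.39 0.6
21.77 234.12 0.8
21.9 233.88 1.3
22.02 233.62 1.0
22.15 233.38 1.2
22.27 233.1 1.1
22.4 232.95 3.5
22.52 232.89 6.9
```

```bash
python3 -m jog '[[[0,0,0,0]]]' >/dev/null; python3 ck.py;python3 -m jog '[[[0,0,0,0]]]' >/dev/null; python3 ck.py
```

```text
22.65 232.89 5.2
22.77 232.88 5.4
```

```bash
python3 -m jog '[[[0,0,-0.1,0],[0,0,0,0]]]' >/dev/null; python3 ck.py;python3 -m jog '[[[0,0,0,0],[0,0,0,0],[0,0,0,0],[0,0,0,0]]]' >/dev/null; python3 ck.py;python3 -m jog '[[[0,0,0,0],[0,0,0,0],[0,0,0,0],[0,0,0,0]]]' >/dev/null; python3 ck.py;python3 -m jog '[[[0,0,0,0],[0,0,0,0],[0,0,0,0],[0,0,0,0]]]' >/dev/null; python3 ck.py
```

```text
23.02 232.84 6.0
23.52 232.85 6.6
24.02 232.84 6.6
24.52 232.87 6.2
```

The rod bottomed at about 19.5 mm and I held it for about 2 s at roughly 6 N. Now I'll lift off and check.

```bash
python3 -m jog '[[[0,0,0.5,0],[0,0,1,0],[0,0,3,0],[0,0,10,0],[0,0,20,0],[0,0,25,0],[-20,20,10,0],[-40,40,0,0],[-40,40,0,0],[-40,40,0,0],[-30,30,0,0],[0,0,0,0],[0,0,0,0]]]'
python3 - <<'E'
from station import bot
import cv2,numpy as np
d={n:bot.camera(n) for n in("top","side")}
a=cv2.resize(d["top"]["image"][200:275,340:440],(400,300),interpolation=2);b=cv2.resize(d["side"]["image"][110:185,310:410],(400,300),interpolation=2)
cv2.imwrite("pics/p5.png",np.vstack([np.hstack([a,b]),cv2.resize(d["side"]["image"],(800,600))[150:450]]))
E
```

```text
clock: 26.15
tcp_pos: [401.4, -67.8, 302.8]
tool_rot: [-0.255, 3.129, -0.001]
force: [0.2, -0.2, -0.4]
finger_gap: -0.001
gripper_force: 0.0
```

View pics/p5.png

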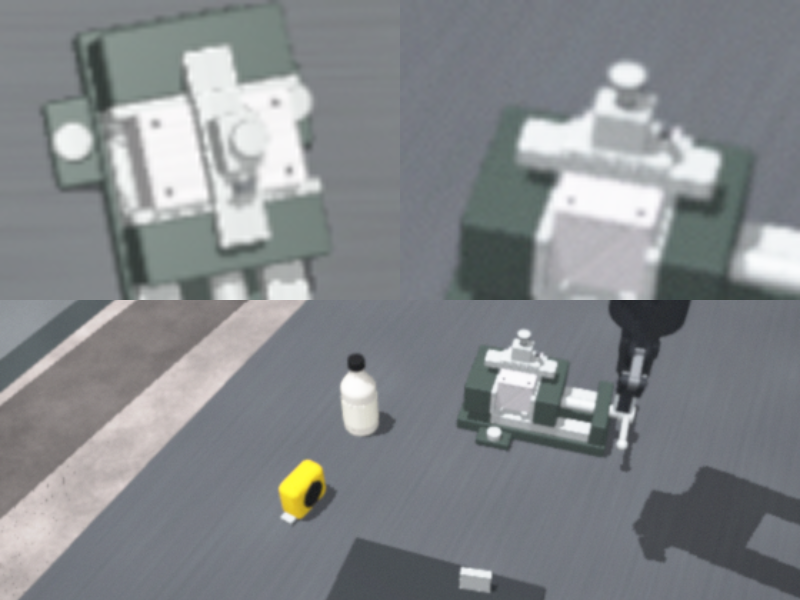

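The gauge stands flat on the part with its rod down (cap at (627,75) in the side crop, was (631,43)). The base hasn't moved, the other things are untouched, and the arm is clear.

```bash
python3 -c "
from station import bot
print(bot.finish_job())"
```

```text
the job is handed in; nothing more can be done
None
```

The gauge is standing flat on the part with its rod on the bottom of the bore, about 19.5 mm deep by feel; I held it there at about 6 N for about 2 s, let go, and handed the job in at about 26 s.

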